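# Feel along the rim of an arched bronze relief

### The job

Feel the rim of the arched bronze relief for casting burrs: run a fingertip lightly along the crest of its raised rim, from the foot on the robot's right up that side, over the arch and down to the foot on the robot's left, touching every part of the rim in that order, then take the hand clear. Do not press hard, lift the relief or push it out of its place, and leave the sanding block that lies on it and everything else on the table as they are.

Things in the scene. Friction and masses are not known exactly. Their poses are not given: they have to be found in the camera images.
- plaque: the arched relief: loose dark bronze slab (0.8 to 1.1 kg) lying face up on the work board, a rectangle with a half disc on top, 170 mm wide, 179 mm to the crown, 14 mm thick, tree and jar in low relief (under 6 mm) on its face. Origin on its underside, below the half disc's centre; x points to the crown (away from the robot, within 31 degrees), y to its left-hand side, z up
- rim_start (a point): point on the crest of the rim at the foot on the robot's right, where the rim begins: x = -84, y = -78 mm in the relief's frame. The rim is a round-topped raised bead 14 mm wide, its crest 23 mm above the relief's origin, 9 mm above the slab's face. From here it runs straight along y = -78 mm to x = 0, where the arch begins
- rim_crown (a point): point on the crest of the rim at the top of the arch: x = 78, y = 0 mm in the relief's frame. The arch is a half circle of radius 78 mm about the relief's origin, from (0, -78) over this point to (0, 78) mm; crest 23 mm above the origin all along
- rim_end (a point): point on the crest of the rim at the foot on the robot's left, where the rim ends: x = -84, y = 78 mm in the relief's frame; the left-hand side runs straight along y = 78 mm from x = 0 to here. The straight bottom edge between the feet has no rim
- stand: the plywood work board under the relief, 280 mm (own x) by 260 mm, 15 mm thick, top 35 mm above the table, on four soft rubber feet; origin on the table under its centre. It does not slide, but gives downwards about 1 mm for each 3 N (at most 9 mm) and comes back.
- sandblock: loose sanding block, orange with a dark top, 42 x 66 x 24 mm, lying on the lower part of the relief's field between the two sides of the rim; origin under its centre; leave it
- modeller: loose wooden modelling tool with a bent steel end, 160 mm long, 10 mm thick, lying on the work board beside the relief's left-hand side; leave it
- wax_tin: loose flat round tin, 48 mm across and 22 mm high, on the work board near its far right-hand corner; leave it
- medallion: loose round white plaster medallion, 116 mm across, 15 mm high, on the table to the robot's left; leave it
- brush_jar: loose blue ceramic jar with brushes, 76 mm across, 220 mm high with the brushes, on the table far to the left; leave it
- water_bottle: loose plastic bottle, 62 mm across, 170 mm high, on the table far to the right; leave it
- bird: loose small bronze bird on a stone foot, 70 x 50 mm, 107 mm high, on the table to the robot's right; leave it
Not all that is in view belongs to the job. Several things have the shape of the plaque; the one meant has the colours described above.

How it is judged:
On the way, in this order (a step that is already met when the one before it is completed fails the run):
1. a fingertip touches the rim's foot on the robot's right (its last 20 mm), not yet the next length in this list (contact force between the fingers and plaque_c0 above 0.2 N and contact force between the fingers and plaque_c2 below 0.2 N), for 0.04 s.
2. a fingertip touches the upper half of the right-hand side, not yet the next length in this list (contact force between the fingers and plaque_c2 above 0.2 N and contact force between the fingers and plaque_c3 below 0.2 N), for 0.04 s.
3. a fingertip touches the first sixth of the arch, not yet the next length in this list (contact force between the fingers and plaque_c3 above 0.2 N and contact force between the fingers and plaque_c4 below 0.2 N), for 0.04 s.
4. a fingertip touches the second sixth of the arch, not yet the next length in this list (contact force between the fingers and plaque_c4 above 0.2 N and contact force between the fingers and plaque_c5 below 0.2 N), for 0.04 s.
5. a fingertip touches the third sixth of the arch, not yet the next length in this list (contact force between the fingers and plaque_c5 above 0.2 N and contact force between the fingers and plaque_c6 below 0.2 N), for 0.04 s.
6. a fingertip touches the fourth sixth of the arch, not yet the next length in this list (contact force between the fingers and plaque_c6 above 0.2 N and contact force between the fingers and plaque_c7 below 0.2 N), for 0.04 s.
7. a fingertip touches the fifth sixth of the arch, not yet the next length in this list (contact force between the fingers and plaque_c7 above 0.2 N and contact force between the fingers and plaque_c8 below 0.2 N), for 0.04 s.
8. a fingertip touches the last sixth of the arch, not yet the next length in this list (contact force between the fingers and plaque_c8 above 0.2 N and contact force between the fingers and plaque_c9 below 0.2 N), for 0.04 s.
9. a fingertip touches the upper half of the left-hand side, not yet the next length in this list (contact force between the fingers and plaque_c9 above 0.2 N and contact force between the fingers and plaque_c11 below 0.2 N), for 0.04 s.
10. a fingertip touches the rim's foot on the robot's left (its last 20 mm) (contact force between the fingers and plaque_c11 above 0.2 N), for 0.04 s.
At the end, for the whole second after the job is handed in: the whole rim has been touched in order, from the right-hand foot over the arch to the left-hand foot; the relief lies at rest, flat on its board within 12 mm of where it was, and every other loose thing is within 15 mm of where it was (distance of plaque from where it was at the start of the episode below 0.012 m and angle between plaque's own z axis and vertical below 0.05 rad and linear speed of plaque below 0.02 m/s and distance of each of sandblock, modeller, wax_tin, medallion, brush_jar, water_bottle, bird from where it was at the start of the episode below 0.015 m).
It fails at once if the relief is pressed hard (more than 15 N) (contact force between any of the fingers, the arm and plaque above 15 N).
It fails at once if the relief is pushed more than 12 mm out of its place (distance of plaque from where it was at the start of the episode above 0.012 m).
It fails at once if the relief is lifted off its board or tipped (height (world z) of plaque above 0.043 m or angle between plaque's own z axis and vertical above 0.1 rad).
It fails at once if the sanding block or another bystander is moved more than 15 mm (distance of any of sandblock, modeller, wax_tin, medallion, brush_jar, water_bottle, bird from where it was at the start of the episode above 0.015 m).
It also fails if it takes over 54 s, if anything falls off the work surface, if the arm or the gripper's body presses on something with over 40 N, if the wrist force passes 120 N, or if a joint passes its speed limit or range.

### The arm

A 6-joint arm with a two-finger parallel gripper is mounted at the origin on the work surface. World frame = base frame: x ahead of the robot, y to its left, z up, the work surface at z = 0. Lengths are in m, angles in rad, forces in N, time in s.
With the tool pointing down it reaches from about 0.3 to 0.775 m from the base axis. Payload 14.6 kg.
Tool frame: the origin (TCP) lies on the centre line of the jaws, within the pads' length; the fingertips stand 25 mm ahead of it and the grasp point (between the pads) lies 6 mm ahead of it (ctrl.tip_reach is the distance from the TCP to the fingertips, in m); z points along the fingers, y is the line along which they close (so a half turn about z gives the same grasp; the last joint's range is limited). The gripper opens to 94 mm and grips with 3 to 60 N. Pads are 16 mm wide; open, the fingers measure 119 mm over their backs; the gripper's body (75 mm by 177 mm) begins 78 mm behind the grasp point.
Start: joints at [-1.414, 0.3, 1.521, -0, 1.321, -0.067], TCP at [0.122, -0.536, 0.23] pointing down, gripper open.
Joint ranges: [-3.03, 3.03], [-0.79, 2.21], [0.23, 2.52], [-1.04, 4.18], [0, 3.07], [-2.55, 2.55]. Speed limits (rad/s): [2.22, 2.22, 2.57, 3.14, 3.14, 3.14].

### API

Orientations are given as [roll, pitch, yaw] about the fixed x, y, z axes, in that order (R = Rz(yaw) Ry(pitch) Rx(roll)).
In Python, from station import ctrl gives the robot as it stands. The module is installed in compiled form; this text tells all that it offers.
- The arm moves only by the tool apply_moves, never from a script. Its argument "deltas" is a list of rows, each a list of 7 numbers: the closure in counts, from 0 (fully open) to 255 (shut), then the shift along the world's x, y, z in cm, then the turn, a rotation vector about the world's x, y, z in rad. In form: [[jaw, tx, ty, tz, ax, ay, az], ...]. A call has 1 to 10 rows; each row shifts and turns the commanded pose from where the row before left it; what a row does not reach is not made up. A row lasts 1/10 s, in which the tool goes at most 50 mm and 8.59 degrees, less where a joint would pass 70% of its speed; a pose out of reach is approached as far as the arm can. A call with a gripper value outside its range is refused whole. The fingers move at their own pace and stop on an object; "grip_force" is the grip in N (left out, the last holds). Time passes only in rows, so rows that do not move let the fingers close. It gives the time, the measured TCP pose, the force, the opening and the grip force at its end, in the units of the state.
- ctrl.get_obs(): the state, without advancing time (a new reading comes with each control period).
- ctrl.camera(name): name is "side" or "top" or "wrist"; returns a dict with "img" (400x640x3 uint8, red, green, blue), "K" (3x3 intrinsics, pixels), "pose" (4x4, takes a point from camera to world coordinates); the wrist camera has in their place "hand_eye" (4x4, takes a point from camera to tool coordinates, whose origin is the TCP and whose axes are the flange's). Camera axes: x right, y up, looking along -z (the intrinsics and any distortion apply to the point x, -y, -z); pixel columns grow to the right and rows downward; lengths in m; the calibration is good to about 2 mm. A picture is of the moment at which its call begins: read the wrist's pose just before it. There is no depth.
- ctrl.hand_in(): hands the job in; it is judged then, once.
The state is a dict: "time_s": time; "qpos": joint angles; "joint_vel": joint speeds; "tau": joint torques, N m; "ee_pos": TCP position; "eef_rot": TCP orientation; "force": force on the tool from outside, world axes, zero at the start; "moment": the same for the moment, N m; "grip_width": finger opening in m; "grip_force": force on a finger pad.
Only numpy, scipy, OpenCV 4.12 (cv2) and the standard library are available. Lean on these libraries where they do the work, as an engineer would, in place of code of your own. Each camera call takes 0.05 s, during which the arm holds its last target. There are 200 camera calls.

## Working session

There is one attempt and no reset: what is moved stays moved. The work goes in short steps, Python scripts to look and compute and a tool call to move; the robot and the scene stay as the last step left them, time stands still between calls to the robot, and variables do not carry over. Pictures are saved under pics/ and viewed, at most 10 in all, crops included, and the job is handed in when it is done.

Besides the shell and the picture viewer there is one more tool, called after "Request:" as name(argument=value, ...), one argument or row to a line, values as JSON. apply_moves: Moves the arm, as the interface text tells. Its arguments: {"type":"object","properties":{"deltas":{"type":"array"},"grip_force":{"type":"number"}},"required":["deltas"]}

```bash
mkdir -p pics; python3 - <<'E'
from station import ctrl
import cv2,pickle
o=ctrl.get_obs();print(o['time_s'],o['ee_pos'],o['eef_rot'],o['force'],ctrl.tip_reach,o['grip_width'])
d={}
for n in("top","side"):
    c=ctrl.camera(n);d[n]=c
    cv2.imwrite(f"pics/{n}0.png",c["img"][:,:,::-1]);print(n,c["K"],c["pose"],[k for k in c])
pickle.dump(d,open("cam.pkl","wb"))
E
```

```text
0.0 [ 0.12203094 -0.53606076  0.22989087] [-3.14044218e+00 -1.04549435e-04  2.23775026e-01] [ 0.06410523 -0.38847853  0.3525235 ] 0.025 0.09411898420762523
top [[372.16029814   0.         323.54978607]
 [  0.         372.16029814 204.57852271]
 [  0.           0.           1.        ]] [[ 0.05349843  0.97619429 -0.21019662  0.26859664]
 [-0.99856325  0.05165495 -0.01425474 -0.01795406]
 [-0.0030577   0.21065723  0.97755521  1.0510397 ]
 [ 0.          0.          0.          1.        ]] ['img', 'K', 'pose']
side [[490.24995736   0.         317.1278919 ]
 [  0.         490.24995736 195.28608813]
 [  0.           0.           1.        ]] [[ 0.96004841  0.20332252 -0.19226808  0.15617256]
 [-0.27974822  0.68033136 -0.67741433 -1.0933898 ]
 [-0.00692759  0.7041372   0.71003015  1.2102634 ]
 [ 0.          0.          0.          1.        ]] ['img', 'K', 'pose']
```

View pics/top0.png

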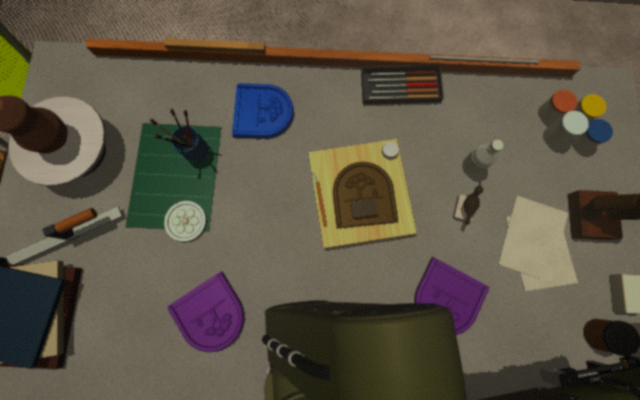

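View pics/side0.png

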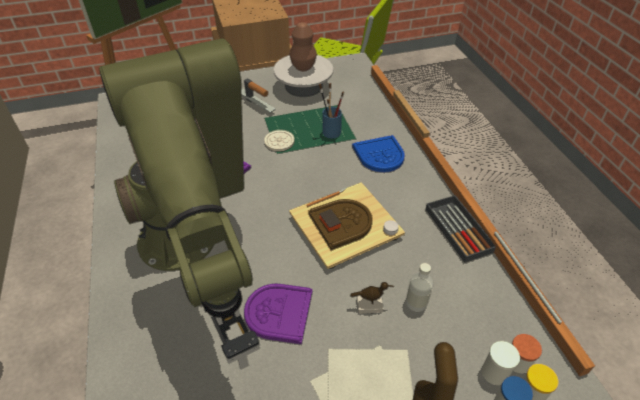

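The top view shows the bronze relief at about (365,195) on the yellow board, with the sanding block at (364,208), the tin at (390,149) and the modeller at (321,200). The robot's right is image right and the crown points up the image.

```bash
cat >h.py <<'E'
import numpy as np,cv2
from scipy.optimize import least_squares
def cast(uv,K,T,z):
    uv=np.asarray(uv,float).reshape(-1,2)
    d=np.c_[(uv[:,0]-K[0,2])/K[0,0],-(uv[:,1]-K[1,2])/K[1,1],-np.ones(len(uv))]@T[:3,:3].T
    o=T[:3,3];return (o+d*((z-o[2])/d[:,2])[:,None])[:,:2]
def proj(P,K,T):
    p=(np.asarray(P)-T[:3,3])@T[:3,:3]
    return np.c_[K[0,2]+K[0,0]*p[:,0]/-p[:,2],K[1,2]-K[1,1]*p[:,1]/-p[:,2]]
def darkmask(img,lo=25,hi=95):
    hsv=cv2.cvtColor(img,cv2.COLOR_RGB2HSV)
    return hsv
def sd(p):  # signed distance to the outline (rect -94..0 x +-85 plus half disc r 85)
    x,y=p[:,0],p[:,1]
    arch=np.hypot(x,y)-.085
    q=np.c_[np.maximum(-.094-x,-9),abs(y)-.085]
    box=np.minimum(q.max(1),0)+np.hypot(*np.maximum(q,0).T)
    return np.where(x>0,arch,box)
def fit(P,x0):
    def f(v):
        c,s=np.cos(v[2]),np.sin(v[2]);d=P-v[:2]
        return sd(np.c_[d@[c,s],d@[-s,c]])*1e3
    r=least_squares(f,x0,loss='soft_l1');return r.x,np.sqrt(np.median(r.fun**2))
E
python3 - <<'E'
from h import *
import pickle
d=pickle.load(open("cam.pkl","rb"))
for n,roi in(("top",(305,135,420,252)),("side",(285,180,410,270))):
    c=d[n];K,T=c["K"],c["pose"];x0,y0,x1,y1=roi
    s=cv2.resize(c["img"][y0:y1,x0:x1],None,fx=4,fy=4,interpolation=cv2.INTER_CUBIC)
    v=s.max(2)
    # board bright; relief dark
    m=((v<125)).astype(np.uint8)*255
    cs,_=cv2.findContours(m,cv2.RETR_LIST,cv2.CHAIN_APPROX_NONE)
    cs=[k for k in cs if 0<k[:,0,0].min() and k[:,0,0].max()<m.shape[1]-1 and 0<k[:,0,1].min() and k[:,0,1].max()<m.shape[0]-1]
    k=max(cs,key=cv2.contourArea)
    uv=(k[:,0]+.5)/4-.5+[x0,y0]
    P=cast(uv,K,T,.052)
    print(n,fit(P,[*P.mean(0),0.]),cv2.minAreaRect((P*1e3).astype(np.float32)))
    cv2.drawContours(s,[k],-1,(255,0,0),1);cv2.imwrite(f"pics/{n}1.png",s[:,:,::-1])
E
```

```text
top (array([ 0.54019412, -0.1002594 ,  0.20497366]), np.float64(56.99589554586548)) ((528.3355712890625, -103.86474609375), (279.7052307128906, 261.898193359375), 12.021759033203125)
side (array([ 0.52389817, -0.11533443,  0.16975228]), np.float64(2.6993891133342136)) ((519.6016235351562, -119.51969909667969), (184.55169677734375, 181.37811279296875), 8.177838325500488)
```

View pics/top1.png

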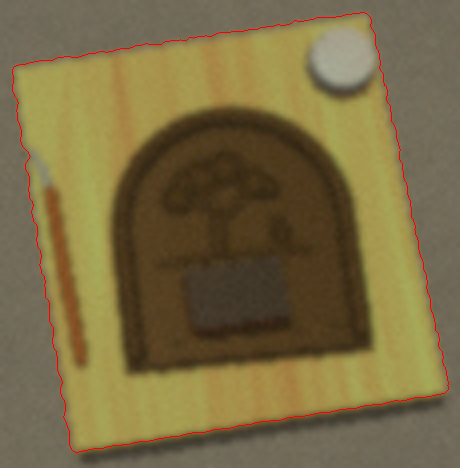

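Request:
apply_moves(
  deltas=[
    [255, 3.2, 3.5, 0.8, 0, 0, 0],
    [255, 3.2, 3.5, 0.8, 0, 0, 0],
    [255, 3.2, 3.5, 0.8, 0, 0, 0],
    [255, 3.2, 3.5, 0.8, 0, 0, 0],
    [255, 3.2, 3.5, 0.8, 0, 0, 0],
    [255, 3.2, 3.5, 0.8, 0, 0, 0],
    [255, 3.2, 3.5, 0.8, 0, 0, 0],
    [255, 3.2, 3.5, 0.8, 0, 0, 0],
    [255, 3.2, 3.5, 0.8, 0, 0, 0],
    [255, 3.2, 3.5, 0.8, 0, 0, 0],
  ],
  grip_force=5,
)

```text
time_s: 1.1
ee_pos: [0.443, -0.1845, 0.3107]
eef_rot: [-3.142, 0.0, 0.224]
force: [-0.6, -0.8, 0.4]
grip_width: 0.0172
grip_force: 0.0
```

Request:
apply_moves(
  deltas=[
    [255, 3.0, 3.5, 0, 0, 0, 0],
    [255, 2.0, 3.5, 0, 0, 0, 0],
    [255, 0, 0, 0, 0, 0, 0],
    [255, 0, 0, 0, 0, 0, 0],
  ],
)

```text
time_s: 1.5
ee_pos: [0.4921, -0.1158, 0.31]
eef_rot: [-3.141, 0.001, 0.225]
force: [-0.6, 0.5, -0.1]
grip_width: 0.0003
grip_force: 0.0
```

```bash
python3 - <<'E'
from station import ctrl
import cv2,pickle
o=ctrl.get_obs();c=ctrl.camera("wrist");pickle.dump((o,c),open("w1.pkl","wb"))
cv2.imwrite("pics/w1.png",c["img"][:,:,::-1]);print(o['time_s'],o['ee_pos'],o['eef_rot'],o['force'],o['grip_width']);print(c["K"],c["hand_eye"],[k for k in c])
E
```

```text
1.5 [ 0.49207418 -0.11582833  0.31003633] [-3.14130333e+00  8.24862960e-04  2.25484504e-01] [-0.56982876  0.52321423 -0.06609238] 0.0003203913444046726
[[357.97904102   0.         319.99713051]
 [  0.         357.97904102 198.93938707]
 [  0.           0.           1.        ]] [[ 1.85173260e-04  9.64536873e-01  2.63948076e-01  7.66012968e-02]
 [ 9.99999710e-01 -3.73551735e-04  6.63506318e-04 -6.35023307e-04]
 [ 7.38574570e-04  2.63947876e-01 -9.64536662e-01 -1.54851484e-01]
 [ 0.00000000e+00  0.00000000e+00  0.00000000e+00  1.00000000e+00]] ['img', 'K', 'hand_eye']
```

View pics/w1.png

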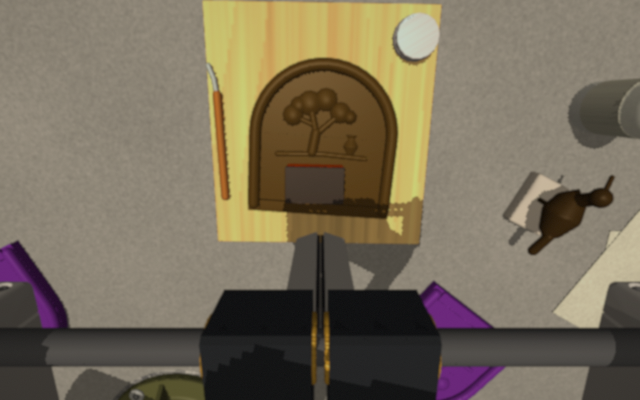

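The wrist view shows the relief clearly: crown at (323,60), feet at (250,208) and (387,215). The gripper's shadow lies across the right foot.

```bash
cat >>h.py <<'E'
from scipy.spatial.transform import Rotation as R
def wpose(o,c):
    T=np.eye(4);T[:3,:3]=R.from_euler('xyz',o['eef_rot']).as_matrix();T[:3,3]=o['ee_pos'];return T@c['hand_eye']
E
python3 - <<'E'
from h import *
import pickle
o,c=pickle.load(open("w1.pkl","rb"));K=c["K"];T=wpose(o,c);x0,y0,x1,y1=225,45,412,206
s=cv2.resize(c["img"][y0:y1,x0:x1],None,fx=4,fy=4,interpolation=cv2.INTER_CUBIC)
m=(s.max(2)<125).astype(np.uint8)
k=max(cv2.findContours(m,cv2.RETR_EXTERNAL,cv2.CHAIN_APPROX_NONE)[0],key=cv2.contourArea)
uv=(k[:,0]+.5)/4-.5+[x0,y0];uv=uv[uv[:,1]<196]
P=cast(uv,K,T,.049)
v,r=fit(P,[.53,-.115,.15]);print(v,r)
np.save("fit.npy",v)
# crest line check
Rz=np.array([[np.cos(v[2]),-np.sin(v[2])],[np.sin(v[2]),np.cos(v[2])]])
t=np.linspace(-np.pi/2,np.pi/2,25)
L=np.r_[[[-.084,-.078],[-.06,-.078],[-.03,-.078]],.078*np.c_[np.cos(t),np.sin(t)],[[-.03,.078],[-.06,.078],[-.084,.078]]]
W=np.c_[L@Rz.T+v[:2],np.full(len(L),.058)]
out=cv2.resize(c["img"][40:240,190:450],None,fx=3,fy=3,interpolation=cv2.INTER_CUBIC)
for p in proj(W,K,T): cv2.circle(out,tuple(int(q) for q in (p-[190,40]+.5)*3),2,(255,0,0),-1)
cv2.imwrite("pics/chk.png",out[:,:,::-1])
d=pickle.load(open("cam.pkl","rb"))["top"]
out=cv2.resize(d["img"][135:252,305:420],None,fx=5,fy=5,interpolation=cv2.INTER_CUBIC)
for p in proj(W,d["K"],d["pose"]): cv2.circle(out,tuple(int(q) for q in (p-[305,135]+.5)*5),1,(255,0,0),-1)
cv2.imwrite("pics/chk2.png",out[:,:,::-1])
E
```

```text
[ 0.52855196 -0.11006976  0.15411898] 0.07962661735669285
```

View pics/chk.png

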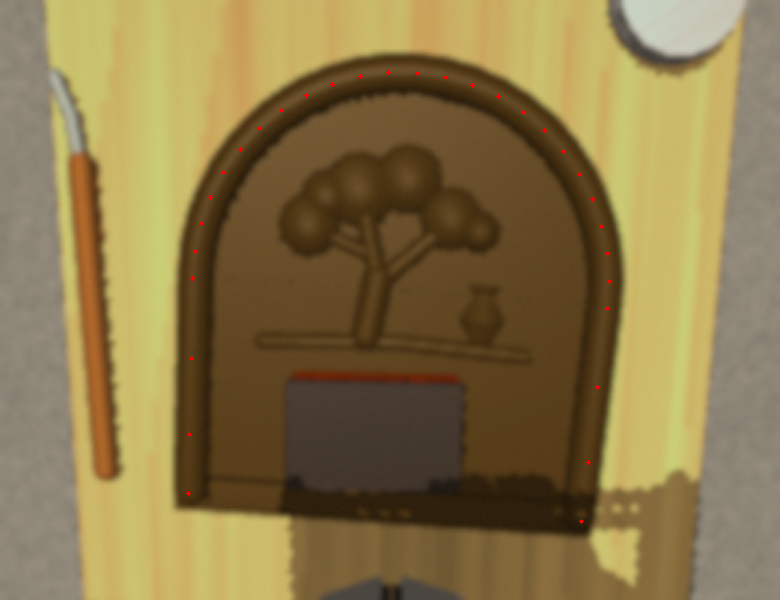

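View pics/chk2.png

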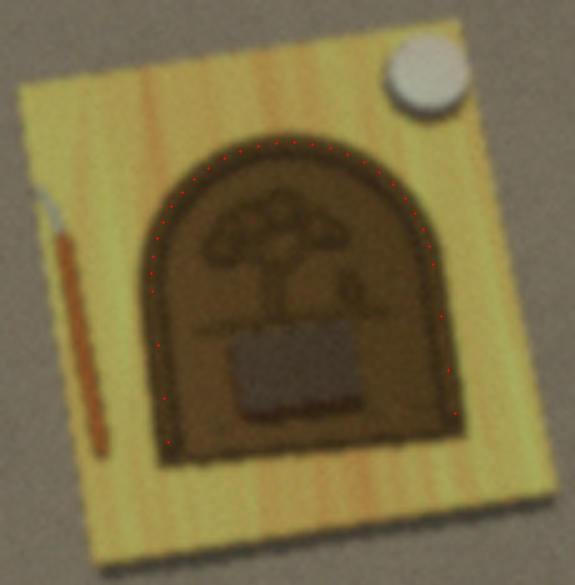

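Both views agree on the pose to within about 2 mm. Next I'll work out the path.

```bash
python3 - <<'E'
import numpy as np
v=np.load("fit.npy");v[0]-=.001
c,s=np.cos(v[2]),np.sin(v[2])
S=np.linspace(0,.168+.078*np.pi,70)
def pt(a):
    if a<.084:return(-.084+a,-.078)
    b=(a-.084)/.078
    if b<np.pi:return(.078*np.sin(b),-.078*np.cos(b))
    return(-(a-.084-.078*np.pi),.078)
L=np.array([pt(a) for a in S]);W=L@np.array([[c,s],[-s,c]])+v[:2]
C=np.round(W*100,1);print(C[0],C[0]-[49.2,-11.6])
D=np.round(np.diff(C,axis=0),1)
for i in range(0,69,10):print(C[min(i+10,69)],[[255,*map(float,d),0,0,0,0] for d in D[i:i+10]])
E
```

```text
[ 45.7 -20. ] [-3.5 -8.4]
[ 51.6 -19.1] [[255, 0.5, 0.1, 0, 0, 0, 0], [255, 0.6, 0.1, 0, 0, 0, 0], [255, 0.6, 0.1, 0, 0, 0, 0], [255, 0.6, 0.1, 0, 0, 0, 0], [255, 0.6, 0.1, 0, 0, 0, 0], [255, 0.6, 0.0, 0, 0, 0, 0], [255, 0.6, 0.1, 0, 0, 0, 0], [255, 0.6, 0.1, 0, 0, 0, 0], [255, 0.6, 0.1, 0, 0, 0, 0], [255, 0.6, 0.1, 0, 0, 0, 0]]
[ 57.2 -17.4] [[255, 0.6, 0.1, 0, 0, 0, 0], [255, 0.6, 0.1, 0, 0, 0, 0], [255, 0.5, 0.1, 0, 0, 0, 0], [255, 0.6, 0.1, 0, 0, 0, 0], [255, 0.6, 0.1, 0, 0, 0, 0], [255, 0.6, 0.2, 0, 0, 0, 0], [255, 0.6, 0.2, 0, 0, 0, 0], [255, 0.5, 0.2, 0, 0, 0, 0], [255, 0.5, 0.3, 0, 0, 0, 0], [255, 0.5, 0.3, 0, 0, 0, 0]]
[ 60.4 -12.5] [[255, 0.5, 0.4, 0, 0, 0, 0], [255, 0.5, 0.4, 0, 0, 0, 0], [255, 0.4, 0.4, 0, 0, 0, 0], [255, 0.4, 0.5, 0, 0, 0, 0], [255, 0.3, 0.5, 0, 0, 0, 0], [255, 0.3, 0.5, 0, 0, 0, 0], [255, 0.3, 0.5, 0, 0, 0, 0], [255, 0.2, 0.6, 0, 0, 0, 0], [255, 0.2, 0.5, 0, 0, 0, 0], [255, 0.1, 0.6, 0, 0, 0, 0]]
[59.3 -6.8] [[255, 0.1, 0.6, 0, 0, 0, 0], [255, 0.0, 0.6, 0, 0, 0, 0], [255, 0.0, 0.6, 0, 0, 0, 0], [255, 0.0, 0.6, 0, 0, 0, 0], [255, -0.1, 0.6, 0, 0, 0, 0], 
[... 372 characters left out ...]
 [255, -0.5, 0.2, 0, 0, 0, 0], [255, -0.6, 0.2, 0, 0, 0, 0], [255, -0.6, 0.2, 0, 0, 0, 0]]
[48.6 -3.8] [[255, -0.6, 0.1, 0, 0, 0, 0], [255, -0.6, 0.1, 0, 0, 0, 0], [255, -0.6, 0.0, 0, 0, 0, 0], [255, -0.6, 0.0, 0, 0, 0, 0], [255, -0.6, -0.1, 0, 0, 0, 0], [255, -0.6, -0.1, 0, 0, 0, 0], [255, -0.5, -0.1, 0, 0, 0, 0], [255, -0.6, -0.1, 0, 0, 0, 0], [255, -0.6, -0.1, 0, 0, 0, 0], [255, -0.6, -0.1, 0, 0, 0, 0]]
[43.3 -4.6] [[255, -0.6, -0.1, 0, 0, 0, 0], [255, -0.6, 0.0, 0, 0, 0, 0], [255, -0.6, -0.1, 0, 0, 0, 0], [255, -0.6, -0.1, 0, 0, 0, 0], [255, -0.6, -0.1, 0, 0, 0, 0], [255, -0.6, -0.1, 0, 0, 0, 0], [255, -0.6, -0.1, 0, 0, 0, 0], [255, -0.6, -0.1, 0, 0, 0, 0], [255, -0.5, -0.1, 0, 0, 0, 0]]
```

Request:
apply_moves(
  deltas=[
    [255, -1.0, -3.0, -1, 0, 0, 0],
    [255, -1.5, -3.0, -3, 0, 0, 0],
    [255, -1.0, -2.4, -4, 0, 0, 0],
    [255, 0, 0, -4, 0, 0, 0],
    [255, 0, 0, -4, 0, 0, 0],
    [255, 0, 0, -3, 0, 0, 0],
    [255, 0, 0, -2, 0, 0, 0],
    [255, 0, 0, -1, 0, 0, 0],
    [255, 0, 0, 0, 0, 0, 0],
    [255, 0, 0, 0, 0, 0, 0],
  ],
)

```text
time_s: 2.55
ee_pos: [0.4572, -0.2009, 0.0914]
eef_rot: [3.141, -0.001, 0.223]
force: [-0.5, -0.1, -0.2]
grip_width: 0.0006
grip_force: 0.0
```

Request:
apply_moves(
  deltas=[
    [255, 0, 0, -0.2, 0, 0, 0],
    [255, 0, 0, -0.1, 0, 0, 0],
    [255, 0, 0, 0, 0, 0, 0],
    [255, 0, 0, 0, 0, 0, 0],
  ],
)

```text
time_s: 2.95
ee_pos: [0.4571, -0.2003, 0.0877]
eef_rot: [3.141, -0.0, 0.224]
force: [-0.6, 0.1, -0.4]
grip_width: 0.0007
grip_force: 0.0
```

Request:
apply_moves(
  deltas=[
    [255, 0, 0, -0.1, 0, 0, 0],
    [255, 0, 0, -0.1, 0, 0, 0],
    [255, 0, 0, -0.1, 0, 0, 0],
    [255, 0, 0, 0, 0, 0, 0],
    [255, 0, 0, 0, 0, 0, 0],
  ],
)

```text
time_s: 3.45
ee_pos: [0.457, -0.2003, 0.0844]
eef_rot: [-3.142, 0.0, 0.224]
force: [-0.1, -0.2, -0.2]
grip_width: 0.0006
grip_force: 0.0
```

Request:
apply_moves(
  deltas=[
    [255, 0, 0, -0.1, 0, 0, 0],
    [255, 0, 0, 0, 0, 0, 0],
    [255, 0, 0, 0, 0, 0, 0],
  ],
)

```text
time_s: 3.75
ee_pos: [0.4571, -0.2003, 0.0834]
eef_rot: [-3.142, -0.0, 0.224]
force: [-0.6, 0.9, 0.2]
grip_width: 0.0004
grip_force: 0.0
```

Request:
apply_moves(
  deltas=[
    [255, 0, 0, -0.1, 0, 0, 0],
    [255, 0, 0, 0, 0, 0, 0],
    [255, 0, 0, 0, 0, 0, 0],
  ],
)

```text
time_s: 4.05
ee_pos: [0.4571, -0.2003, 0.0826]
eef_rot: [3.142, -0.0, 0.224]
force: [0.1, 0.4, 1.9]
grip_width: 0.0005
grip_force: 1.2
```

Contact is about 2 N at a TCP height of 82.6 mm, as expected. I'll press 0.5 mm deeper and start the stroke.

Request:
apply_moves(
  deltas=[
    [255, 0, 0, -0.05, 0, 0, 0],
    [255, 0.5, 0.1, 0, 0, 0, 0],
    [255, 0.6, 0.1, 0, 0, 0, 0],
    [255, 0.6, 0.1, 0, 0, 0, 0],
    [255, 0.6, 0.1, 0, 0, 0, 0],
  ],
)

```text
time_s: 4.55
ee_pos: [0.4806, -0.1962, 0.0819]
eef_rot: [-3.142, 0.0, 0.224]
force: [-4.2, -1.3, 4.0]
grip_width: 0.0005
grip_force: 2.2
```

Request:
apply_moves(
  deltas=[
    [255, 0.6, 0.1, 0.06, 0, 0, 0],
    [255, 0.6, 0, 0, 0, 0, 0],
    [255, 0.6, 0.1, 0, 0, 0, 0],
  ],
)

```text
time_s: 4.85
ee_pos: [0.4986, -0.1942, 0.0825]
eef_rot: [3.142, -0.0, 0.224]
force: [-2.3, 0.0, 1.8]
grip_width: 0.0007
grip_force: 1.4
```

```bash
python3 - <<'E'
from h import *
import pickle
from station import ctrl
d=pickle.load(open("cam.pkl","rb"))["side"];c=ctrl.camera("side")
a,b=[cv2.resize(i["img"][175:275,280:415],None,fx=3,fy=3,interpolation=cv2.INTER_CUBIC) for i in(d,c)]
cv2.imwrite("pics/s2.png",np.hstack([a,b])[:,:,::-1])
E
```

```text
(no output)
```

View pics/s2.png

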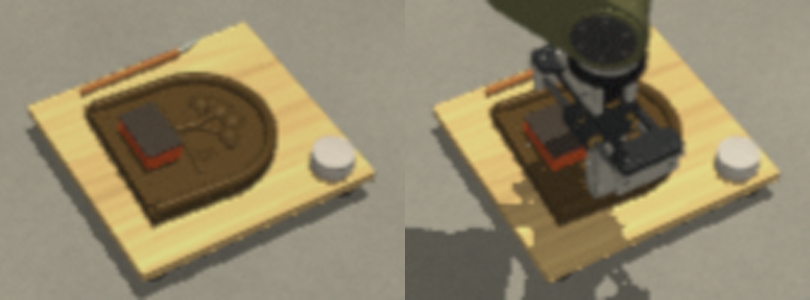

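The foot corner (153,222) and the sanding block are where they were, so the relief hasn't moved. I'll continue at about 2 N.

Request:
apply_moves(
  deltas=[
    [255, 0.6, 0.1, 0, 0, 0, 0],
    [255, 0.6, 0.1, 0, 0, 0, 0],
    [255, 0.6, 0.1, 0, 0, 0, 0],
    [255, 0.6, 0.1, 0, 0, 0, 0],
    [255, 0.6, 0.1, 0, 0, 0, 0],
    [255, 0.5, 0.1, 0, 0, 0, 0],
  ],
)

```text
time_s: 5.5
ee_pos: [0.5336, -0.1882, 0.0826]
eef_rot: [3.142, -0.0, 0.224]
force: [-1.6, -1.0, 3.2]
grip_width: -0.0001
grip_force: 1.3
```

Request:
apply_moves(
  deltas=[
    [255, 0.6, 0.1, 0, 0, 0, 0],
    [255, 0.6, 0.1, 0, 0, 0, 0],
    [255, 0.6, 0.2, 0, 0, 0, 0],
    [255, 0.6, 0.2, 0, 0, 0, 0],
    [255, 0.5, 0.2, 0, 0, 0, 0],
  ],
)

```text
time_s: 6.0
ee_pos: [0.5626, -0.1801, 0.0825]
eef_rot: [3.142, -0.0, 0.224]
force: [-1.9, -1.0, 2.3]
grip_width: 0.0007
grip_force: 1.3
```

Request:
apply_moves(
  deltas=[
    [255, 0.5, 0.3, 0, 0, 0, 0],
    [255, 0.5, 0.3, 0, 0, 0, 0],
    [255, 0.5, 0.4, 0, 0, 0, 0],
    [255, 0.5, 0.4, 0, 0, 0, 0],
    [255, 0.4, 0.4, 0, 0, 0, 0],
    [255, 0.4, 0.5, 0, 0, 0, 0],
  ],
)

```text
time_s: 6.6
ee_pos: [0.5904, -0.157, 0.0826]
eef_rot: [3.141, -0.0, 0.224]
force: [-0.8, -2.1, 2.2]
grip_width: 0.0005
grip_force: 1.2
```

Request:
apply_moves(
  deltas=[
    [255, 0.3, 0.5, 0, 0, 0, 0],
    [255, 0.3, 0.5, 0, 0, 0, 0],
    [255, 0.3, 0.5, 0, 0, 0, 0],
    [255, 0.2, 0.6, 0, 0, 0, 0],
    [255, 0.2, 0.5, 0, 0, 0, 0],
    [255, 0.1, 0.6, 0, 0, 0, 0],
  ],
)

```text
time_s: 7.2
ee_pos: [0.6043, -0.1249, 0.0826]
eef_rot: [3.141, -0.0, 0.224]
force: [-0.2, -1.4, 2.3]
grip_width: 0.0006
grip_force: 1.2
```

Steady. On over the crown.

Request:
apply_moves(
  deltas=[
    [255, 0.1, 0.6, 0, 0, 0, 0],
    [255, 0.0, 0.6, 0, 0, 0, 0],
    [255, 0.0, 0.6, 0, 0, 0, 0],
    [255, 0.0, 0.6, 0, 0, 0, 0],
    [255, -0.1, 0.6, 0, 0, 0, 0],
    [255, -0.1, 0.6, 0, 0, 0, 0],
  ],
)

```text
time_s: 7.8
ee_pos: [0.603, -0.0888, 0.0826]
eef_rot: [3.142, -0.0, 0.224]
force: [0.2, -1.7, 2.4]
grip_width: 0.0005
grip_force: 1.2
```

Request:
apply_moves(
  deltas=[
    [255, -0.2, 0.5, 0, 0, 0, 0],
    [255, -0.2, 0.6, 0, 0, 0, 0],
    [255, -0.3, 0.5, 0, 0, 0, 0],
    [255, -0.3, 0.5, 0, 0, 0, 0],
    [255, -0.3, 0.5, 0, 0, 0, 0],
    [255, -0.4, 0.5, 0, 0, 0, 0],
  ],
)

```text
time_s: 8.4
ee_pos: [0.5858, -0.0579, 0.0826]
eef_rot: [3.142, -0.0, 0.224]
force: [1.8, -2.3, 2.8]
grip_width: 0.0005
grip_force: 1.2
```

Request:
apply_moves(
  deltas=[
    [255, -0.4, 0.4, 0, 0, 0, 0],
    [255, -0.5, 0.4, 0, 0, 0, 0],
    [255, -0.5, 0.4, 0, 0, 0, 0],
    [255, -0.5, 0.3, 0, 0, 0, 0],
    [255, -0.5, 0.3, 0, 0, 0, 0],
    [255, -0.5, 0.2, 0, 0, 0, 0],
  ],
)

```text
time_s: 9.0
ee_pos: [0.5567, -0.038, 0.0826]
eef_rot: [-3.142, -0.0, 0.224]
force: [2.0, 0.3, 2.9]
grip_width: 0.0002
grip_force: 1.2
```

Request:
apply_moves(
  deltas=[
    [255, -0.6, 0.2, 0, 0, 0, 0],
    [255, -0.6, 0.2, 0, 0, 0, 0],
    [255, -0.6, 0.1, 0, 0, 0, 0],
    [255, -0.6, 0.1, 0, 0, 0, 0],
    [255, -0.6, 0.0, 0, 0, 0, 0],
    [255, -0.6, 0.0, 0, 0, 0, 0],
  ],
)

```text
time_s: 9.6
ee_pos: [0.5206, -0.0323, 0.0826]
eef_rot: [-3.142, -0.0, 0.224]
force: [2.3, -0.0, 2.6]
grip_width: 0.0003
grip_force: 1.2
```

Request:
apply_moves(
  deltas=[
    [255, -0.6, -0.1, 0, 0, 0, 0],
    [255, -0.6, -0.1, 0, 0, 0, 0],
    [255, -0.5, -0.1, 0, 0, 0, 0],
    [255, -0.6, -0.1, 0, 0, 0, 0],
    [255, -0.6, -0.1, 0, 0, 0, 0],
    [255, -0.6, -0.1, 0, 0, 0, 0],
  ],
)

```text
time_s: 10.2
ee_pos: [0.4856, -0.0384, 0.0825]
eef_rot: [-3.142, -0.0, 0.224]
force: [2.6, -0.2, 2.4]
grip_width: 0.0005
grip_force: 1.2
```

Request:
apply_moves(
  deltas=[
    [255, -0.6, -0.1, 0, 0, 0, 0],
    [255, -0.6, 0.0, 0, 0, 0, 0],
    [255, -0.6, -0.1, 0, 0, 0, 0],
    [255, -0.6, -0.1, 0, 0, 0, 0],
    [255, -0.6, -0.1, 0, 0, 0, 0],
    [255, -0.6, -0.1, 0, 0, 0, 0],
    [255, -0.6, -0.1, 0, 0, 0, 0],
    [255, -0.6, -0.1, 0, 0, 0, 0],
    [255, -0.5, -0.1, 0, 0, 0, 0],
    [255, 0, 0, 0, 0, 0, 0],
  ],
)

```text
time_s: 11.2
ee_pos: [0.4323, -0.0464, 0.0825]
eef_rot: [-3.141, 0.001, 0.224]
force: [-1.1, -0.7, 2.7]
grip_width: 0.0004
grip_force: 1.3
```

Contact held to the left-hand foot. Lifting clear straight up and then back.

Request:
apply_moves(
  deltas=[
    [255, 0, 0, 0.5, 0, 0, 0],
    [255, 0, 0, 2, 0, 0, 0],
    [255, 0, 0, 4, 0, 0, 0],
    [255, 0, 0, 4, 0, 0, 0],
    [255, 0, 0, 4, 0, 0, 0],
    [255, 0, 0, 4, 0, 0, 0],
    [255, 0, -3, 3, 0, 0, 0],
    [255, 0, -3, 0, 0, 0, 0],
    [255, 0, 0, 0, 0, 0, 0],
    [255, 0, 0, 0, 0, 0, 0],
  ],
)

```text
time_s: 12.2
ee_pos: [0.4328, -0.1064, 0.2973]
eef_rot: [-3.141, 0.001, 0.223]
force: [0.2, 0.1, -1.0]
grip_width: 0.0007
grip_force: 0.0
```

```bash
python3 - <<'E'
from h import *
import pickle
from station import ctrl
o=ctrl.get_obs();c=ctrl.camera("wrist");print(o['time_s'],o['ee_pos'],o['force'])
cv2.imwrite("pics/w3.png",c["img"][:,:,::-1])
K=c["K"];T=wpose(o,c);v=np.load("fit.npy")
m=(c["img"].max(2)<125).astype(np.uint8)
k=np.vstack(cv2.findContours(m,cv2.RETR_LIST,cv2.CHAIN_APPROX_NONE)[0])[:,0]
P=cast(k,K,T,.049);cs,s=np.cos(v[2]),np.sin(v[2]);d=P-v[:2];q=np.c_[d@[cs,s],d@[-s,cs]]
P=P[(abs(sd(q))<.008)&(q[:,0]>-.05)]
print(len(P),v,fit(P,v))
E
```

```text
12.2 [ 0.43281233 -0.10635824  0.29728455] [ 0.21309994  0.1174779  -0.95586467]
335 [ 0.52855196 -0.11006976  0.15411898] (array([ 0.52843188, -0.11027131,  0.15128805]), np.float64(0.3613073161877617))
```

View pics/w3.png

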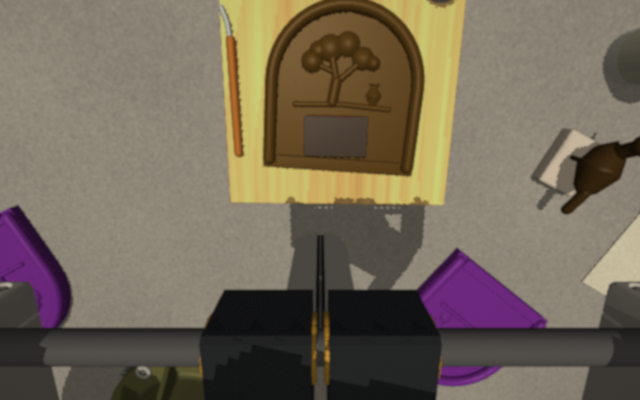

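The relief measures under 1 mm from its first position, with the block (335,136) and modeller (235,95) undisturbed and the hand clear.

```bash
python3 -c "
from station import ctrl
print(ctrl.hand_in())"
```

```text
the job is handed in; nothing more can be done
None
```

I ran a fingertip along the whole rim from the right foot over the arch to the left foot at about 2–4 N, took the hand clear, and handed the job in at about 12 s; the relief measured under 1 mm from its first position, and no verdict came back.

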